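# Park the pot on the heating circle and hook the cover flap shut

## Task

Slide the covered metal pot along the heating station, without lifting it, from the free circle until it stands centred in the circle beside the raised flap. Then take the hooked pole from its cradle, put its hook through the ring eye on the flap's edge and swing the flap fully shut over the pot with it, without slamming; keep the gripper itself off the flap. Finally unhook the pole and lay it back in its cradle, leaving the other things on the bench where they are.

Things in the scene. Friction and masses are not known exactly. Their poses are not given: they have to be found in the camera images.
- pot_knob (a point): Grip point of the grey metal pot: on the axis of its upright black round knob (24 mm thick, 35 mm above the fixed lid), 68 mm above the pot's underside, 13 mm below the knob's top. Lid top 46 mm above the underside, 94 mm across; body 90 mm across; about 0.45 kg (varies). It drags on the station: held by fingers that close across the slide it tips between them; close them along the slide.
- heat_circle (a point): Centre of the 114 mm circle under the flap, on the station's flat top, 40 mm above the bench: the pot's axis must end here. Axes of the station: z up, y along it towards the free circle, x across. Two thin upright posts (8 mm thick, tops 140 mm above the bench) stand at x = +68 and -68, y = +42 mm from here; the pot passes between them. The wall that carries the hinge stands at y = -100 mm.
- flap_hinge (a point): Middle of the flap's hinge line, 145 mm above the bench, at y = -100 mm from heat_circle. The hinge line runs along this point's x axis; axes are those of the station. The flap is an aluminium plate 150 mm wide (x), 148 mm from hinge to free edge, 4 mm thick.
- flap (a joint): Angle of the flap, rad: 0 fully shut (level, pointing along the station's +y over the heating circle, against its stop), about 1.57 upright, up to 1.95 leaning back. The hinge has friction and holds the flap wherever it is left; about 2 N at the eye moves it.
- eye (a point): Centre of the ring eye at the middle of the flap's free edge, 172 mm from the hinge line. Steel ring, hole 26 mm, wire 7 mm thick, its hole axis parallel to the hinge line (station x), so the ring turns freely about a hook pin lying along x. This point turns with the flap: its x axis is the hole axis.
- pole_grip (a point): Centre of the pole's pale wooden square handle (140 mm long, 16 by 16 mm). x runs along the pole to the hook, z up as it lies in the cradle. An 8 mm steel rod goes on to x = 130 mm; there a round hook pin 8 mm thick turns off squarely along +y, level, 37 mm long to the centre of its 11 mm ball end. Pole 0.12 kg, balancing within 20 mm of this point.
- pole_hook (a point): Middle of the hook pin of the pole, at x = 130, y = 19, z = 0 mm from pole_grip: this point belongs at the centre of the eye when hooked. Same axes as pole_grip.
- cradle_rest (a point): Where the handle's centre (pole_grip) lies when the pole is in its cradle, 62 mm above the bench; x is along the pole, towards its hook. The handle rests on two grey slotted uprights at x = +50 and -50 mm (12 mm thick, slot 26 mm wide, its cheeks 14 mm high, 42 mm over all in y) and is gripped between them. The cradle is fixed.
- beaker: Bystander, glass beaker 68 mm across, 90 mm tall, origin at the centre of its underside.
- reagent: Bystander, brown bottle 72 mm across, 150 mm tall, origin at the centre of its underside.
- jar: Bystander, small glass jar 60 mm across, 70 mm tall, origin at the centre of its underside.
- dish: Bystander, white bowl 100 mm across, 30 mm tall, origin at the centre of its underside.
- park_circle (a point): Centre of the free circle, like the other one, 200 mm along the station's +y from heat_circle: the pot starts here, up to 10 mm off. The station is a white slab fixed to the bench, 420 mm (y) by 200 mm (x), 40 mm high, its middle half-way between the circles. Axes as heat_circle.
Things that resemble listed ones, but are neither listed nor needed, are in the scene too. Leave any green look-alike of the part that bears pole_grip alone. What is shaped like the part that bears pot_knob but yellow is not meant.

How it is judged:
By the outcome, as a careful person would: the job done as asked, in the order asked, and still so for the second after the job is handed in, with the robot touching nothing.
It also fails if it takes over 72 s, if anything falls off the work surface, if the arm or the gripper's body presses on something with over 40 N, if the wrist force passes 120 N, or if a joint passes its speed limit or range.

## Robot

A 6-joint arm with a two-finger parallel gripper is mounted at the origin on the work surface. World frame = base frame: x ahead of the robot, y to its left, z up, the work surface at z = 0. Lengths are in m, angles in rad, forces in N, time in s.
With the tool pointing down it reaches from about 0.375 to 0.925 m from the base axis. Payload 5.7 kg.
Tool frame: the origin (TCP) lies at the very end of the fingers, on their centre line; the grasp point (between the pads) lies 19 mm behind it (arm.grasp_offset is the distance from the TCP to the grasp point, in m); z points along the fingers, y is the direction in which the jaws open and shut (so a half turn about z gives the same grasp; the last joint's range is limited). The gripper opens to 85 mm and grips with 20 to 120 N. Pads are 22 mm wide; open, the fingers measure 114 mm over their backs; the gripper's body (76 mm by 85 mm) begins 54 mm behind the grasp point. The pads swing forward as they close: fully open they stand 13 mm farther back than shut.
Start: joints at [-1.313, 0.359, 1.51, -0, 1.272, -0.115], TCP at [0.219, -0.559, 0.231] pointing down, gripper open.
Joint ranges: [-2.97, 2.97], [-1.01, 2.36], [0.21, 2.38], [-0.96, 4.11], [0.2, 2.71], [-2.98, 2.98]. Speed limits (rad/s): [2.39, 2.39, 3.14, 3.14, 3.14, 3.14].

## Interface

Orientations are given as [roll, pitch, yaw] about the fixed x, y, z axes, in that order (R = Rz(yaw) Ry(pitch) Rx(roll)).
In Python, from workcell import arm, viewer, job gives the robot as it stands. The module is installed in compiled form; this text tells all that it offers.
- The arm moves only by the shell command python3 -m handwheel 'ROWS'. ROWS is JSON, a list of rows, each a list of 3 entries, a list of its own where there are three numbers: the closure in counts, from 0 (fully open) to 255 (shut), then the shift along the tool's x, y, z in m, then the turn about the tool's z in rad. In form: [[claw, [tx, ty, tz], yaw], ...]. A call has 1 to 12 rows; each row is the pose to reach, as a shift and turn from the pose commanded when the call began, along the tool's axes at that moment; what a row does not reach only later rows make up. A row lasts 1/10 s, in which the tool goes at most 50 mm and 8.59 degrees, less where a joint would pass 70% of its speed; a pose out of reach is approached as far as the arm can. A call with a gripper value outside its range is refused whole. The fingers move at their own pace and stop on an object; the grip force is fixed at half the most. Time passes only in rows, so rows that repeat a pose let the fingers close. It gives the time, the measured TCP pose, the force and the opening at its end, in the units of the state.
- arm.get_obs(): the state, without advancing time (a new reading comes with each control period).
- viewer.grab_frame(name): name is "scene" or "top"; returns the picture (480x640x3 uint8, red, green, blue); there is no depth.
- viewer.get_calibration(name): a dict with "intrinsics" (3x3 intrinsics, pixels), "rvec" (rotation vector, rad) and "tvec" (3), from world to camera coordinates, as OpenCV has them. Camera axes: x right, y down, z forward; pixel columns grow to the right and rows downward; lengths in m; the calibration is good to about 2 mm. A picture is of the moment at which its call begins. get_calibration takes no time and is no camera call.
- job.hand_in(): hands the job in, once; it reports no verdict.
The state is a dict: "time": time; "q": joint angles; "dq": joint speeds; "effort": joint torques, N m; "eef_pos": TCP position; "eef_rot": TCP orientation; "wrist_force": force on the tool from outside, world axes, zero at the start; "ft_torque": the same for the moment, N m; "grip_width": opening from 0.0 (shut) to 1.0 (fully open).
Only numpy, scipy, OpenCV 4.12 (cv2) and the standard library are available. Lean on these libraries where they do the work, as an engineer would, in place of code of your own. Each camera call takes 0.05 s, during which the arm holds its last target. There are 200 camera calls.

## Working session

There is one attempt and no reset: what is moved stays moved. The work goes in short steps, Python scripts to look and compute and a shell command to move; the robot and the scene stay as the last step left them, time stands still between calls to the robot, and variables do not carry over. Pictures are saved under pics/ and viewed, about 8 in all and at most 12, crops included, and the job is handed in when it is done.

```bash
mkdir -p pics
cat > h.py <<'E'
import numpy as np, cv2
from workcell import arm, viewer, job
def cal(n):
    c=viewer.get_calibration(n); return np.array(c["intrinsics"],float),np.array(c["rvec"],float).reshape(3,1),np.array(c["tvec"],float).reshape(3,1)
def P(n):
    K,r,t=cal(n); return K@np.hstack([cv2.Rodrigues(r)[0],t])
def tri(a,b,n1="scene",n2="top"):
    X=cv2.triangulatePoints(P(n1),P(n2),np.array(a,float).reshape(2,1),np.array(b,float).reshape(2,1)); X=(X[:3]/X[3]).ravel()
    return X, proj(X,n1)-a, proj(X,n2)-b
def proj(X,n):
    K,r,t=cal(n); return cv2.projectPoints(np.array(X,float).reshape(-1,3),r,t,K,None)[0].reshape(-1,2).squeeze()
def ray(n,px,z):
    K,r,t=cal(n); R=cv2.Rodrigues(r)[0]; d=R.T@np.linalg.solve(K,[px[0],px[1],1]); c=(-R.T@t).ravel(); return c+d*(z-c[2])/d[2]
E
python3 - <<'E'
from h import *
a=viewer.grab_frame("scene");b=viewer.grab_frame("top")
cv2.imwrite("pics/s0.png",a[...,::-1]);cv2.imwrite("pics/t0.png",b[...,::-1])
print(arm.get_obs(),arm.grasp_offset)
for n in("scene","top"):
    K,r,t=cal(n);print(n,K.tolist(),(-cv2.Rodrigues(r)[0].T@t).ravel())
E
```

```text
{'time': 0.1, 'q': array([-1.31310807e+00,  3.59425534e-01,  1.51135716e+00,  5.43465758e-06,
        1.27252587e+00, -1.15076375e-01]), 'dq': array([ 0.00026226, -0.00395618, -0.00244037,  0.00058626,  0.00043   ,
        0.00041938]), 'effort': array([-1.86161988e-04, -5.28650558e+01, -2.79350138e+01, -2.63822476e-04,
        5.03919233e-03,  1.02881262e-05]), 'eef_pos': array([ 0.21835865, -0.55816841,  0.23052955]), 'eef_rot': array([-3.13988870e+00, -2.02181797e-04,  3.72762856e-01]), 'wrist_force': array([0.74062823, 0.54873715, 0.52637655]), 'ft_torque': array([-0.00587559, -0.01049724, -0.01547484]), 'grip_width': 0.9943512239313033} 0.0187
scene [[532.7734992793994, 0.0, 312.53275773303517], [0.0, 532.7734992793994, 229.2692520507963], [0.0, 0.0, 1.0]] [1.0117738  0.97527931 0.79792746]
top [[481.2470856481774, 0.0, 317.5500106875797], [0.0, 481.2470856481774, 236.91206553934109], [0.0, 0.0, 1.0]] [0.43797159 0.00515603 1.13108236]
```

View pics/s0.png

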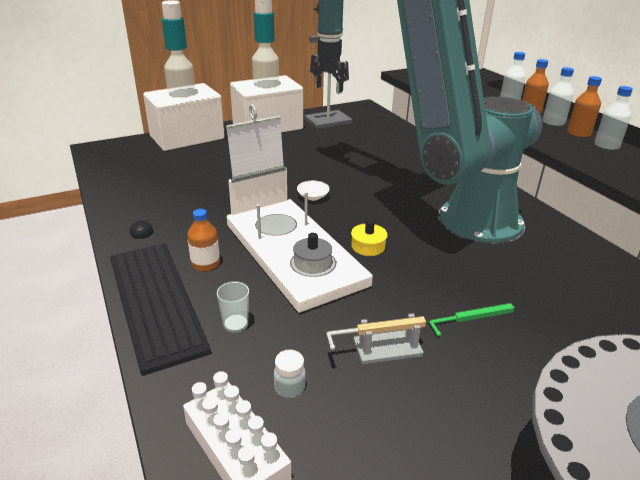

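View pics/t0.png

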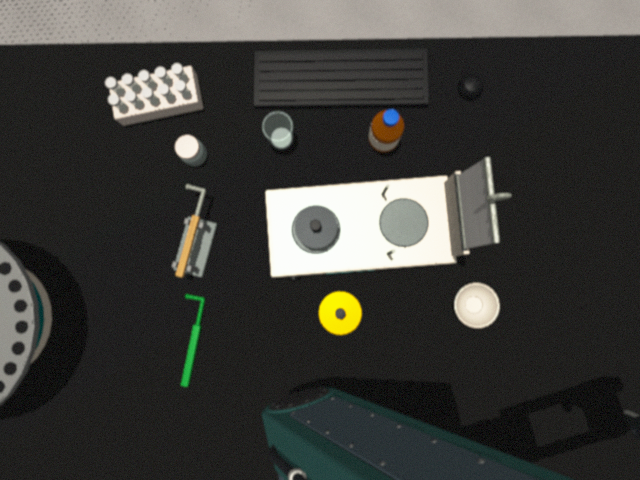

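The pictures show the grey pot (top view 316,226), with a yellow look-alike at (340,313). The wooden pole in its cradle is at (190,240), with a green look-alike at (193,345). The flap stands upright at about (480,205), with its eye at (500,197). The chosen targets are the grey pot and the pale wooden pole. I'll take close crops next.

Run:
```python
import cv2,numpy as np
t=cv2.imread("pics/t0.png");s=cv2.imread("pics/s0.png")
def c(im,x,y,w,h,k):return cv2.resize(im[y:y+h,x:x+w],None,fx=k,fy=k,interpolation=cv2.INTER_CUBIC)
A=c(t,256,150,266,140,3) # 798x420
cv2.imwrite("pics/c1.png",A)
B=np.hstack([c(t,160,175,80,120,5),c(s,320,300,120,75,5)[:375].copy() if 0 else cv2.copyMakeBorder(c(s,322,305,100,60,4),0,360,0,0,cv2.BORDER_CONSTANT)])
D=c(s,222,95,100,90,4); B[240:600,400:800]=D
cv2.imwrite("pics/c2.png",B); print(A.shape,B.shape)
```

```text
(420, 798, 3) (600, 800, 3)
```

View pics/c1.png

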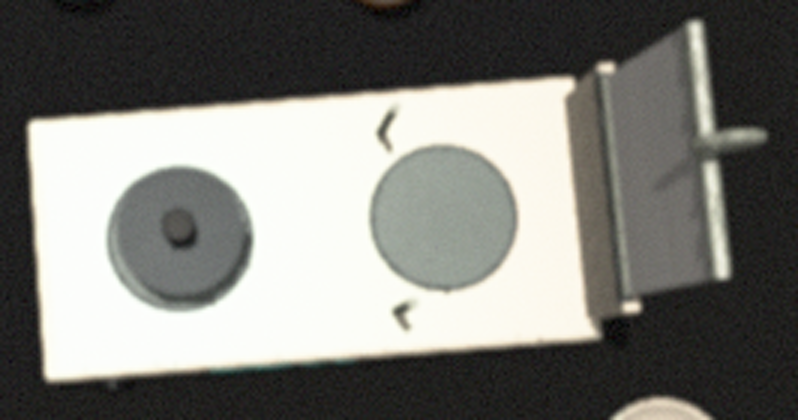

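View pics/c2.png

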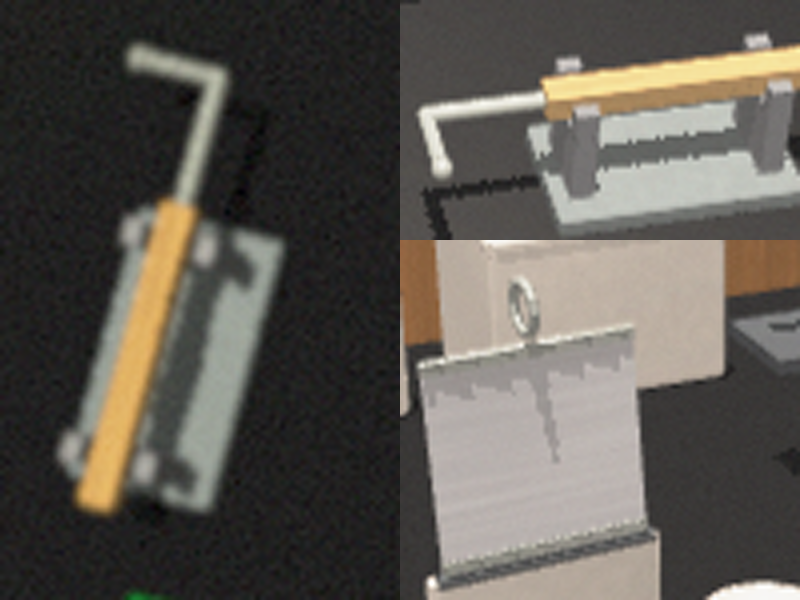

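Run:
```python
from h import *
np.set_printoptions(precision=4,suppress=True)
pts={'knobtop':((313,235.5),(315.3,223.7)),'heat':((277,224.5),(404,222.3)),'corner':((328.3,333),(203.4,190)),'ball':((332,346.8),(187.6,186.6)),'eye':((253,112),(502.7,196))}
for k,(s,t) in pts.items(): print(k,*tri(s,t))
print('heat z.04',ray("top",(404,222.3),.04),ray("scene",(277,224.5),.04))
C=[ray("top",p,.04) for p in [(266,190),(447.7,175.7),(457,263.3),(271.3,277)]]
for c in C: print(c)
print('handle', [ray("top",p,.07) for p in [(195.8,215.4),(187.6,246.2),(179.4,277)]])
print('corner/ball', [ray("top",p,.062) for p in [(203.4,190),(187.6,186.6)]],[ray("scene",p,.062) for p in [(328.3,333),(332,346.8)]])
print('knob',ray("top",(315.3,223.7),.121),ray("scene",(313,235.5),.121))
# heat circle segmentation + pot lid
```

```text
knobtop [0.5575 0.0375 0.1174] [-0.6612 -0.0802] [-0.4334  0.786 ]
heat [ 0.5689 -0.1621  0.0372] [-0.6312 -0.1154] [-0.4198  0.8239]
corner [0.6436 0.292  0.0626] [-0.2681 -0.0217] [-0.1429  0.2485]
ball [0.6528 0.328  0.0615] [0.1924 0.014 ] [ 0.0996 -0.1725]
eye [ 0.5784 -0.2878  0.3121] [-1.0453 -0.2898] [-0.8203  1.8086]
heat z.04 [ 0.5704 -0.1627  0.04  ] [ 0.5692 -0.1567  0.04  ]
[0.6473 0.1525 0.04  ]
[ 0.6771 -0.2643  0.04  ]
[ 0.4768 -0.2796  0.04  ]
[0.4475 0.1391 0.04  ]
handle [array([0.5852, 0.3058, 0.07  ]), array([0.5161, 0.3227, 0.07  ]), array([0.4478, 0.3395, 0.07  ])]
corner/ball [array([0.6442, 0.2919, 0.062 ]), array([0.6523, 0.3281, 0.062 ])] [array([0.6428, 0.2917, 0.062 ]), array([0.6534, 0.3283, 0.062 ])]
knob [0.5587 0.0365 0.121 ] [0.5586 0.0434 0.121 ]
```

```bash
cat >> h.py <<'E'
Y=0.0705; xs=np.array([np.cos(Y),np.sin(Y),0]); ys=np.array([-np.sin(Y),np.cos(Y),0])
def blob(im,box,f):
    x,y,w,h=box; m=f(im[y:y+h,x:x+w].astype(int)).astype(np.uint8)
    n,l,st,_=cv2.connectedComponentsWithStats(m); i=1+np.argmax(st[1:,4]); 
    c=max(cv2.findContours((l==i).astype(np.uint8),cv2.RETR_EXTERNAL,cv2.CHAIN_APPROX_NONE)[0],key=len)
    e=cv2.fitEllipse(cv2.convexHull(c)); return (e[0][0]+x,e[0][1]+y),e[1],st[i,4]
def toolshift(dw,yaw):
    c,s=np.cos(yaw),np.sin(yaw); return np.array([c*dw[0]+s*dw[1], s*dw[0]-c*dw[1], -dw[2]])
E
python3 - <<'E'
from h import *
np.set_printoptions(precision=4,suppress=True)
s=cv2.imread("pics/s0.png");t=cv2.imread("pics/t0.png")
g=lambda a:(a.max(2)<190)
for n,im,b in(("top",t,(376,197,58,50)),("scene",s,(256,214,44,22))):
    r=blob(im,b,g);print(n,'heat',r,ray(n,r[0],.04))
r=blob(t,(285,198,60,62),lambda a:a.max(2)<160);print('lid',r,ray("top",r[0],.086))
r=blob(t,(305,214,22,24),lambda a:a.max(2)<70);print('knob',r,ray("top",r[0],.115))
r=blob(s,(304,232,18,20),lambda a:a.max(2)<50);print('knob s',r,ray("scene",r[0],.11))
E
```

```text
top heat ((403.42108154296875, 222.2192153930664), (48.36315155029297, 49.00519943237305), np.int32(1874)) [ 0.5706 -0.1614  0.04  ]
scene heat ((260.2726459503174, 225.67645263671875), (9.072046279907227, 23.94929313659668), np.int32(92)) [ 0.612  -0.1697  0.04  ]
lid ((316.01488494873047, 229.03590393066406), (46.291717529296875, 47.30674362182617), np.int32(1705)) [0.5512 0.0361 0.086 ]
knob ((316.5563077926636, 228.12565326690674), (8.576303482055664, 9.331565856933594), np.int32(36)) [0.55  0.034 0.115]
knob s ((312.90285778045654, 241.54236316680908), (11.797576904296875, 13.93976879119873), np.int32(101)) [0.5625 0.0513 0.11  ]
```

```bash
python3 -m handwheel '[[0,[0.265,-0.216,0.03],0.302],[0,[0.531,-0.432,0.03],0.302],[0,[0.531,-0.432,0.03],0.302],[0,[0.531,-0.432,0.03],0.302],[0,[0.531,-0.432,0.03],0.302],[0,[0.531,-0.432,0.03],0.302],[0,[0.531,-0.432,0.03],0.302],[0,[0.531,-0.432,0.03],0.302],[0,[0.531,-0.432,0.03],0.302],[0,[0.531,-0.432,0.03],0.302],[0,[0.531,-0.432,0.03],0.302],[0,[0.531,-0.432,0.03],0.302]]'
python3 -m handwheel '[[0,[0,0,0],0],[0,[0,0,0],0]]'
python3 - <<'E'
from h import *
b=viewer.grab_frame("scene");cv2.imwrite("pics/s1.png",cv2.resize(b[150:350,200:460],None,fx=3,fy=3,interpolation=cv2.INTER_CUBIC)[...,::-1])
print(arm.get_obs())
E
```

```text
time: 1.3
eef_pos: [0.5142, -0.0351, 0.2045]
eef_rot: [3.142, 0.0, 0.071]
wrist_force: [-0.2, 0.0, 0.8]
grip_width: 1.0
time: 1.5
eef_pos: [0.5136, -0.0361, 0.2043]
eef_rot: [3.142, 0.001, 0.074]
wrist_force: [-0.5, -0.6, 0.2]
grip_width: 1.0
{'time': 1.55, 'q': array([-2.06269475e-01,  2.65146986e-01,  1.72553076e+00, -5.81384580e-04,
        1.15224870e+00,  1.29267512e+00]), 'dq': array([-3.65056333e-02, -9.32884928e-03,  7.21894154e-03, -3.25714463e-04,
       -5.48983847e-04,  9.79251510e-05]), 'effort': array([ 1.41300570e+00, -4.39164233e+01, -2.59364033e+01,  1.33965234e-01,
       -4.66241792e-02,  2.41483503e-02]), 'eef_pos': array([ 0.51310326, -0.03717464,  0.20433289]), 'eef_rot': array([3.14144838e+00, 1.42835199e-03, 7.20882778e-02]), 'wrist_force': array([ 0.81608214, -0.38280139,  0.66599906]), 'ft_torque': array([-0.00479121, -0.05693193, -0.00715502]), 'grip_width': 0.9957105947642022}
```

```bash
python3 -m handwheel '[[0,[0.048,-0.071,0],0],[0,[0.048,-0.071,0],0],[0,[0.048,-0.071,0.02],0],[0,[0.048,-0.071,0.04],0],[0,[0.048,-0.071,0.06],0],[0,[0.048,-0.071,0.06],0],[0,[0.048,-0.071,0.06],0]]'
python3 - <<'E'
from h import *
for n in("scene","top"):
    b=viewer.grab_frame(n);x,y=((240,130) if n=="scene" else (230,150)); cv2.imwrite(f"pics/{n}1.png",cv2.resize(b[y:y+150,x:x+130],None,fx=3,fy=3,interpolation=cv2.INTER_CUBIC)[...,::-1])
a=cv2.imread("pics/scene1.png");b=cv2.imread("pics/top1.png");cv2.imwrite("pics/c3.png",np.hstack([a,b]))
E
```

```text
time: 2.25
eef_pos: [0.5561, 0.0355, 0.1449]
eef_rot: [3.142, 0.001, 0.069]
wrist_force: [1.2, -0.0, 0.7]
grip_width: 0.999
```

View pics/c3.png

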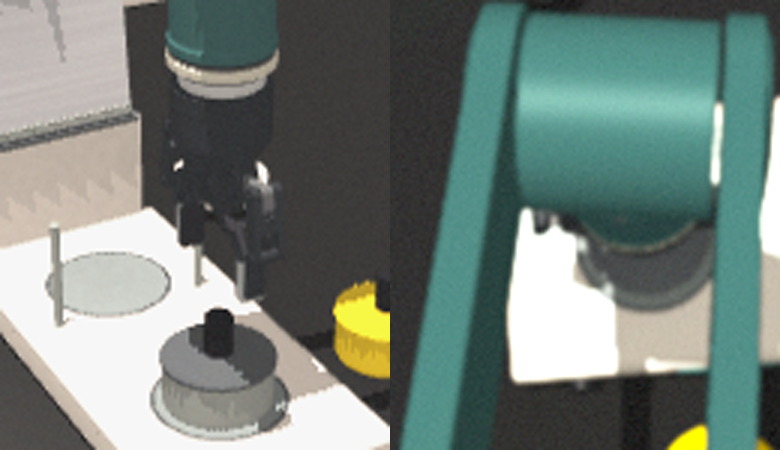

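The fingers stand above the grey pot's knob (scene crop 218,318), straddling along the slide. Descending to grip.

```bash
python3 -m handwheel '[[0,[0.002,-0.002,0.02],0],[0,[0.002,-0.002,0.04],0],[0,[0.002,-0.002,0.054],0],[0,[0.002,-0.002,0.054],0],[0,[0.002,-0.002,0.054],0],[150,[0.002,-0.002,0.054],0],[200,[0.002,-0.002,0.054],0],[255,[0.002,-0.002,0.054],0],[255,[0.002,-0.002,0.054],0],[255,[0.002,-0.002,0.054],0],[255,[0.002,-0.002,0.054],0],[255,[0.002,-0.002,0.054],0]]';python3 -m handwheel '[[255,[0,0,0],0],[255,[0,0,0],0],[255,[0,0,0],0]]'
```

```text
time: 3.55
eef_pos: [0.5588, 0.039, 0.0911]
eef_rot: [3.141, -0.001, 0.071]
wrist_force: [-0.9, -1.2, 4.6]
grip_width: 0.263
time: 3.85
eef_pos: [0.5588, 0.039, 0.0911]
eef_rot: [3.141, -0.001, 0.071]
wrist_force: [-1.2, -2.4, 4.3]
grip_width: 0.263
```

```bash
python3 -m handwheel '[[255,[0,0.004,0],0],[255,[0,0.012,0],0],[255,[0,0.022,0],0],[255,[0,0.032,0],0],[255,[-0.001,0.042,0],0],[255,[-0.001,0.052,0],0],[255,[-0.001,0.062,0],0],[255,[-0.001,0.072,0],0],[255,[-0.001,0.082,0],0],[255,[-0.002,0.092,0],0],[255,[-0.002,0.1,0],0],[255,[-0.002,0.1,0],0]]'; python3 -m handwheel '[[255,[0,0.006,0],0],[255,[0,0.016,0],0],[255,[0,0.026,0],0],[255,[0,0.036,0],0],[255,[0,0.046,0],0],[255,[0,0.056,0],0],[255,[0,0.066,0],0],[255,[-0.001,0.076,0],0],[255,[-0.001,0.086,0],0],[255,[-0.001,0.096,0],0],[255,[-0.001,0.1015,0],0],[255,[-0.001,0.1015,0],0]]'; python3 -m handwheel '[[255,[0,0,0],0],[255,[0,0,0],0]]'
python3 - <<'E'
from h import *
b=viewer.grab_frame("scene");cv2.imwrite("pics/s2f.png",b[...,::-1]);t=viewer.grab_frame("top");cv2.imwrite("pics/t2f.png",t[...,::-1])
a=cv2.resize(b[90:270,215:345],None,fx=3,fy=3,interpolation=cv2.INTER_CUBIC);t=cv2.resize(t[140:320,340:470],None,fx=3,fy=3,interpolation=cv2.INTER_CUBIC)
cv2.imwrite("pics/c4.png",np.hstack([a,t])[...,::-1])
E
```

```text
time: 5.05
eef_pos: [0.5637, -0.0605, 0.091]
eef_rot: [-3.14, -0.0, 0.07]
wrist_force: [-1.2, 0.9, 5.7]
grip_width: 0.263
time: 6.25
eef_pos: [0.5696, -0.1612, 0.091]
eef_rot: [-3.139, -0.0, 0.07]
wrist_force: [-0.8, 3.5, 7.2]
grip_width: 0.262
time: 6.45
eef_pos: [0.5696, -0.1612, 0.091]
eef_rot: [-3.14, -0.0, 0.07]
wrist_force: [-1.0, 1.7, 7.7]
grip_width: 0.261
```

View pics/c4.png

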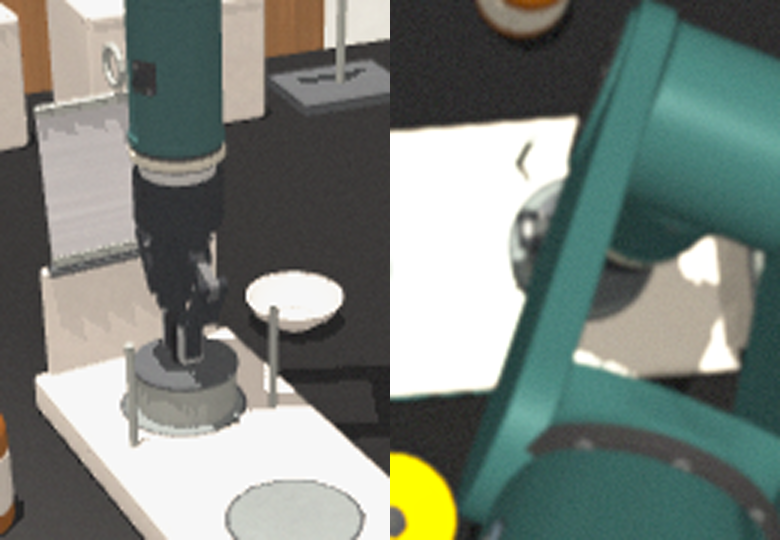

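```bash
python3 -m handwheel '[[100,[0,0,0],0],[0,[0,0,0],0],[0,[0,0,0],0],[0,[0,0,0],0],[0,[0,0,-0.04],0],[0,[0,0,-0.085],0],[0,[0,0,-0.13],0],[0,[0,-0.05,-0.15],-0.15],[0,[-0.005,-0.1,-0.15],-0.3],[0,[-0.01,-0.15,-0.15],-0.45],[0,[-0.01,-0.2,-0.15],-0.6],[0,[-0.01,-0.25,-0.15],-0.75]]'; python3 -m handwheel '[[0,[0,0,0],-0.15],[0,[0,0,0],-0.3],[0,[0,0,0],-0.45],[0,[0,0,0],-0.6],[0,[0,0,0],-0.75],[0,[0,0,0],-0.9],[0,[0,0,0],-1.05],[0,[0,0,0],-1.2],[0,[0,0,0],-1.35],[0,[0,0,0],-1.5],[0,[0,0,0],-1.65],[0,[0,0,0],-1.8]]'; python3 -m handwheel '[[0,[0,0,0],-0.15],[0,[0,0,0],-0.28],[0,[0,0,0],-0.28]]';  python3 -c "
from h import *
print(arm.get_obs()['eef_pos'],arm.get_obs()['eef_rot'],arm.get_obs()['q'])"
```

```text
time: 7.75
eef_pos: [0.5417, 0.0843, 0.241]
eef_rot: [3.141, -0.0, 0.826]
wrist_force: [1.7, 0.5, 0.5]
grip_width: 1.001
time: 8.95
eef_pos: [0.5422, 0.0826, 0.2406]
eef_rot: [-3.141, -0.0, 2.627]
wrist_force: [-0.2, -0.4, -0.1]
grip_width: 1.003
time: 9.25
eef_pos: [0.5422, 0.0826, 0.2406]
eef_rot: [3.142, -0.0, 2.902]
wrist_force: [-0.1, 0.2, 0.2]
grip_width: 0.998
[0.54218267 0.08258708 0.24061296] [ 3.14159242e+00 -3.58559665e-04  2.90188872e+00] [ 2.51342777e-02  2.76393188e-01  1.60960863e+00  9.89465386e-05
  1.25593683e+00 -1.30598878e+00]
```

```bash
python3 -m handwheel '[[0,[0.017,0.045,0.01],0],[0,[0.033,0.091,0.02],0],[0,[0.05,0.136,0.03],0],[0,[0.066,0.182,0.06],0],[0,[0.082,0.227,0.09],0],[0,[0.082,0.227,0.09],0],[0,[0.082,0.227,0.09],0]]'
python3 - <<'E'
from h import *
b=viewer.grab_frame("scene");cv2.imwrite("pics/s3f.png",b[...,::-1]);t=viewer.grab_frame("top");cv2.imwrite("pics/t3f.png",t[...,::-1])
H=np.array([.5698,-.1625,.04])
def circ(c,r,z):
    a=np.linspace(0,2*np.pi,40); return np.c_[c[0]+r*np.cos(a),c[1]+r*np.sin(a),np.full(40,z)]
a=cv2.resize(b[170:260,220:330],None,fx=4,fy=4,interpolation=cv2.INTER_CUBIC);tt=cv2.resize(t[185:275,360:450],None,fx=4,fy=4,interpolation=cv2.INTER_CUBIC)
cc=cv2.resize(b[250:380,310:430],None,fx=3,fy=3,interpolation=cv2.INTER_CUBIC)
im=np.zeros((580,800,3),np.uint8);im[:360,:440]=a;im[:360,440:800]=tt
im[360:580,:360]=cc[80:300,:360]
cv2.imwrite("pics/c5.png",im[...,::-1])
print(arm.get_obs()['eef_pos'],arm.get_obs()['eef_rot'])
E
```

```text
time: 9.95
eef_pos: [0.5155, 0.3237, 0.1492]
eef_rot: [-3.14, -0.002, 2.901]
wrist_force: [0.0, -0.4, 0.2]
grip_width: 1.002
[0.51719422 0.32186999 0.15115706] [-3.14106101e+00  3.99029126e-04  2.89972512e+00]
```

View pics/c5.png

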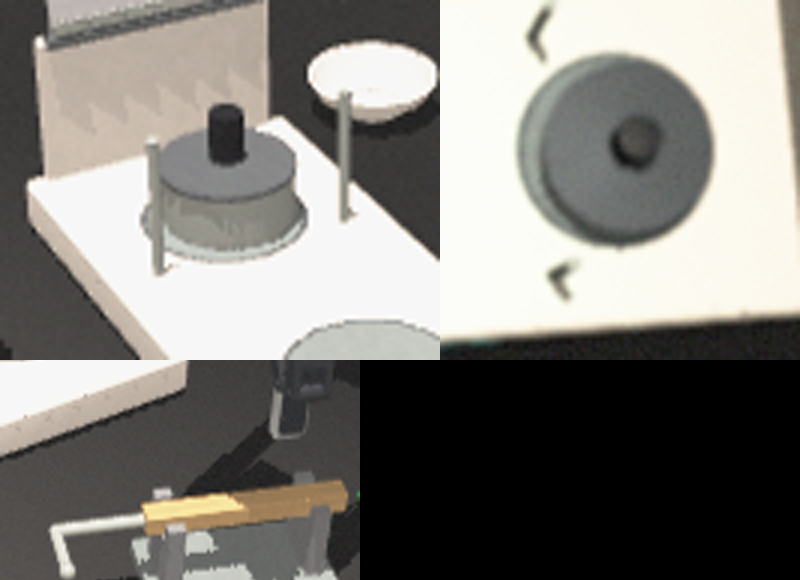

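Run:
```python
from h import *
np.set_printoptions(precision=4,suppress=True)
print('knob',ray("top",(409.25,220),.121),ray("scene",(276.5,198),.121))
print('lid',ray("scene",(277,210.8),.086),ray("top",(407,220.8),.086), 'heat s', ray("scene",(276.4,224.4),.04),ray("top",(403.6,222.2),.04))
b=cv2.imread("pics/s3f.png");t=cv2.imread("pics/t3f.png")
def circ(c,r,z):
    a=np.linspace(0,2*np.pi,60); return np.c_[c[0]+r*np.cos(a),c[1]+r*np.sin(a),np.full(60,z)]
H=[.5698,-.1620]
out=[]
for n,im,(x,y,w,h) in(("scene",b,(235,185,75,62)),("top",t,(372,190,75,62))):
    k=5.3;c=cv2.resize(im[y:y+h,x:x+w],None,fx=k,fy=k,interpolation=cv2.INTER_CUBIC)
    for r,z,col in((.057,.04,(0,0,255)),(.047,.086,(0,255,0)),(.012,.121,(255,255,0)),(.045,.04,(255,0,255))):
        p=((proj(circ(H,r,z),n)+.5-[x,y])*k-.5).round().astype(int); cv2.polylines(c,[p],True,col,1)
    out.append(c)
cv2.imwrite("pics/c6.png",np.hstack(out))
```

```text
knob [ 0.5654 -0.1613  0.121 ] [ 0.5684 -0.1569  0.121 ]
lid [ 0.5703 -0.151   0.086 ] [ 0.5681 -0.1622  0.086 ] heat s [ 0.5704 -0.1579  0.04  ] [ 0.5706 -0.1618  0.04  ]
```

View pics/c6.png

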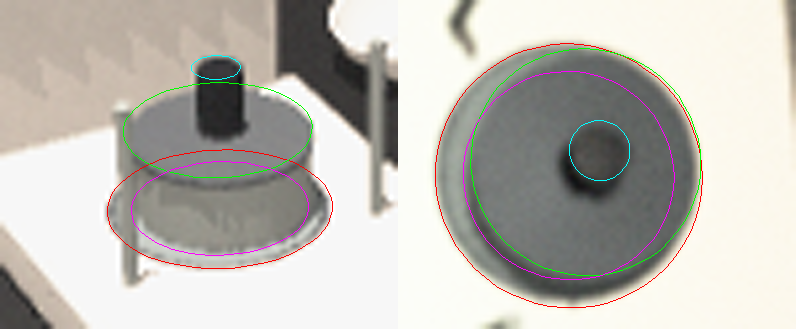

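The overlay shows the pot standing in the circle to within about 2 mm. The pole is undisturbed, so I'll grip it.

```bash
python3 -m handwheel '[[0,[0,0,0.035],0],[0,[0,0,0.07],0],[0,[0,0,0.095],0],[0,[0,0,0.108],0],[0,[0,0,0.108],0],[0,[0,0,0.108],0],[150,[0,0,0.108],0],[220,[0,0,0.108],0],[255,[0,0,0.108],0],[255,[0,0,0.108],0],[255,[0,0,0.108],0],[255,[0,0,0.108],0]]';python3 -m handwheel '[[255,[0,0,0],0],[255,[0,0,0],0],[255,[0,0,0],0]]'
python3 - <<'E'
from h import *
b=viewer.grab_frame("scene");cv2.imwrite("pics/s4f.png",b[...,::-1]);t=viewer.grab_frame("top");cv2.imwrite("pics/t4f.png",t[...,::-1])
E
```

```text
time: 11.25
eef_pos: [0.5171, 0.3229, 0.0433]
eef_rot: [3.141, 0.0, 2.901]
wrist_force: [-0.3, 0.3, 5.2]
grip_width: 0.174
time: 11.55
eef_pos: [0.5171, 0.3229, 0.0433]
eef_rot: [3.141, 0.0, 2.901]
wrist_force: [-0.4, -0.1, 5.0]
grip_width: 0.178
```

```bash
cat >> h.py <<'E'
H=np.array([.5700,-.1620,.04]); HG=H-.1*ys; HG[2]=.145
def eye(th,r=.172): return HG+r*(np.cos(th)*ys+np.sin(th)*np.array([0,0,1]))
def grip(E,back=0.,side=0.): return E+(.13+back)*ys-(.019+side)*xs
E
python3 - <<'E'
from h import *
np.set_printoptions(precision=4,suppress=True)
for th in (1.6,1.65,1.7,1.75,1.8):
    print(th,eye(th),proj(eye(th),"scene"),proj(eye(th),"top"),'tip top',proj(eye(th,.192),"top"),'edge',proj(eye(th,.148)+.075*xs,"top"),proj(eye(th,.148)-.075*xs,"top"),proj(eye(th,.148)+.075*xs,"scene"))
for th in(1.7,1.75): print(grip(eye(th),.08,.045), grip(eye(th),0,.045))
E
```

```text
1.6 [ 0.5774 -0.2668  0.3169] [255.0534 112.4696] [490.4097 197.9908] tip top [494.7629 195.8879] edge [480.9509 158.3662] [490.0415 243.1024] [228.3367 126.5868]
1.65 [ 0.578  -0.2753  0.3165] [253.6795 111.6001] [495.4012 197.6478] tip top [500.472  195.4964] edge [485.0924 158.0937] [494.2495 242.7996] [227.2484 125.7686]
1.7 [ 0.5786 -0.2839  0.3156] [252.3323 110.9029] [500.2802 197.3504] tip top [506.0484 195.1583] edge [489.146 157.876] [498.3641 242.5152] [226.1843 125.0987]
1.75 [ 0.5792 -0.2923  0.3142] [251.0153 110.3776] [505.0273 197.0995] tip top [511.4687 194.8749] edge [493.0965 157.7138] [502.3698 242.2503] [225.1473 124.5771]
1.8 [ 0.5798 -0.3007  0.3125] [249.7317 110.0231] [509.6237 196.8961] tip top [516.7104 194.6471] edge [496.9294 157.6076] [506.2516 242.0058] [224.1399 124.2035]
[ 0.5    -0.0789  0.3156] [ 0.5056 -0.1587  0.3156]
[ 0.5006 -0.0874  0.3142] [ 0.5062 -0.1672  0.3142]
```

```bash
python3 -m handwheel '[[255,[0,0,-0.01],0],[255,[0,0,-0.03],0],[255,[0,0,-0.06],0],[255,[0,0,-0.1],0],[255,[0,0,-0.14],0],[255,[0,0,-0.18],0],[255,[0,0,-0.22],0],[255,[0,0,-0.253],0],[255,[-0.008,-0.039,-0.253],0.13],[255,[-0.016,-0.078,-0.253],0.26],[255,[-0.024,-0.118,-0.253],0.39],[255,[-0.024,-0.118,-0.253],0.39]]'; python3 -c "
from h import *
o=arm.get_obs();print(o['eef_pos'],o['eef_rot'])"
```

```text
time: 12.85
eef_pos: [0.511, 0.198, 0.2959]
eef_rot: [-3.139, 0.001, 2.504]
wrist_force: [-0.0, 0.1, -0.2]
grip_width: 0.178
[0.51098274 0.19796414 0.2959433 ] [-3.13869347e+00  6.12260113e-04  2.50426563e+00]
```

```bash
python3 -m handwheel '[[255,[-0.022,-0.033,0],0.13],[255,[-0.044,-0.067,0],0.26],[255,[-0.066,-0.1,0],0.39],[255,[-0.089,-0.133,0],0.52],[255,[-0.111,-0.166,0],0.65],[255,[-0.133,-0.2,0],0.78],[255,[-0.155,-0.233,0],0.87],[255,[-0.155,-0.233,0],0.87],[255,[-0.155,-0.233,0],0.87],[255,[-0.155,-0.233,0],0.87]]'
python3 - <<'E'
from h import *
o=arm.get_obs();print(o['eef_pos'],o['eef_rot'])
b=viewer.grab_frame("scene");cv2.imwrite("pics/s5f.png",b[...,::-1]);t=viewer.grab_frame("top");cv2.imwrite("pics/t5f.png",t[...,::-1])
a=cv2.resize(b[70:200,200:330],None,fx=3,fy=3,interpolation=cv2.INTER_CUBIC);t=cv2.resize(t[140:270,390:520],None,fx=3,fy=3,interpolation=cv2.INTER_CUBIC)
cv2.imwrite("pics/c7.png",np.hstack([a,t])[...,::-1])
E
```

```text
time: 13.85
eef_pos: [0.4997, -0.0762, 0.2957]
eef_rot: [-3.141, -0.001, 1.643]
wrist_force: [-0.8, -0.1, -1.6]
grip_width: 0.174
[ 0.49968062 -0.07619526  0.29569814] [-3.14129426e+00 -9.50948452e-04  1.64253942e+00]
```

View pics/c7.png

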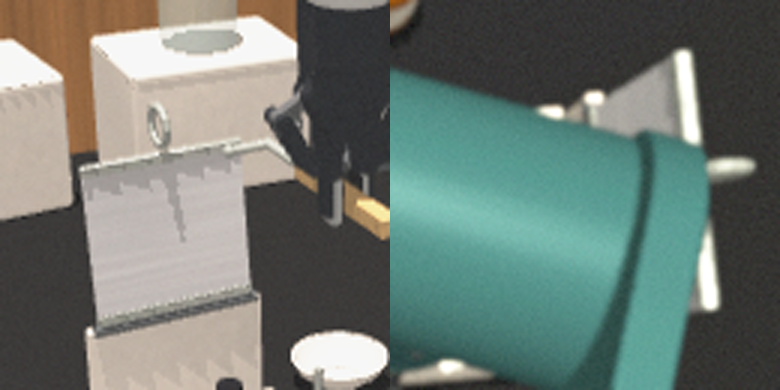

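Run:
```python
from h import *
np.set_printoptions(precision=4,suppress=True)
T=np.array([.4997,-.0765,.2957+.0187]); 
for nm,X in(("corner",T-.13*ys),("ball",T-.13*ys+.037*xs),("handleend",T-.07*ys),("eye",eye(1.69))):
    p=proj(X,"scene");print(nm,X,p,(p-[200,70])*3+1)
b=cv2.imread("pics/s5f.png");cv2.imwrite("pics/c8.png",cv2.resize(b[90:150,240:340],None,fx=8,fy=8,interpolation=cv2.INTER_CUBIC))
```

```text
corner [ 0.5089 -0.2062  0.3144] [289.1244 117.3554] [268.3731 143.0663]
ball [ 0.5458 -0.2036  0.3144] [275.9087 119.8461] [228.7261 150.5384]
handleend [ 0.5046 -0.1463  0.3144] [300.4549 125.2081] [302.3648 166.6244]
eye [ 0.5785 -0.2822  0.3158] [252.5995 111.0286] [158.7984 124.0858]
```

View pics/c8.png

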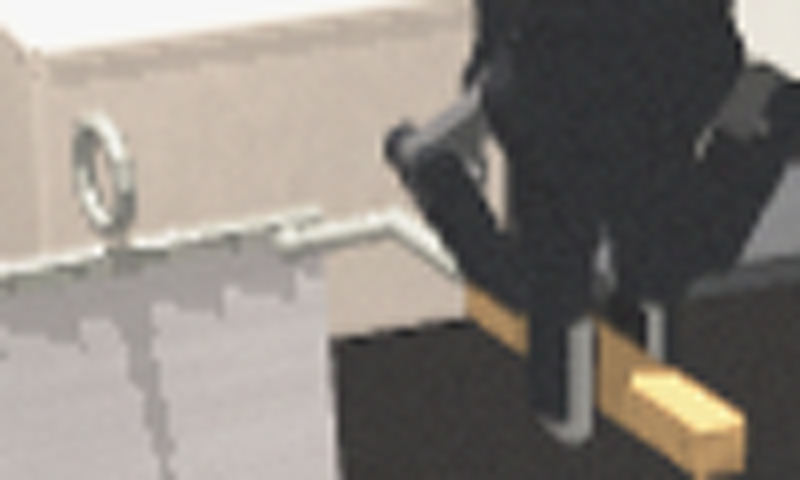

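The hook projects to within 0.4 px of its prediction, and the eye fits a flap angle of about 1.68 rad. Next I'll advance and thread the pin.

```bash
python3 -m handwheel '[[255,[-0.02,0,0],0],[255,[-0.045,0,0],0],[255,[-0.07,0,0],0],[255,[-0.079,0,0],0],[255,[-0.079,0,0],0],[255,[-0.079,0.01,0],0],[255,[-0.079,0.02,0],0],[255,[-0.079,0.03,0],0],[255,[-0.079,0.04,0],0],[255,[-0.079,0.045,0],0],[255,[-0.079,0.045,0],0],[255,[-0.079,0.045,0],0]]'
python3 - <<'E'
from h import *
o=arm.get_obs();print(o['eef_pos'],o['eef_rot'],o['wrist_force'])
b=viewer.grab_frame("scene");cv2.imwrite("pics/s6f.png",b[...,::-1])
cv2.imwrite("pics/c9.png",cv2.resize(b[90:150,220:320],None,fx=8,fy=8,interpolation=cv2.INTER_CUBIC)[...,::-1])
E
```

```text
time: 15.15
eef_pos: [0.55, -0.1528, 0.2955]
eef_rot: [-3.141, -0.0, 1.641]
wrist_force: [0.5, -0.7, -1.7]
grip_width: 0.173
[ 0.55004385 -0.15280897  0.29552815] [-3.14089348e+00 -3.39150639e-04  1.64099806e+00] [ 0.48931705 -0.7447353  -1.65180291]
```

View pics/c9.png

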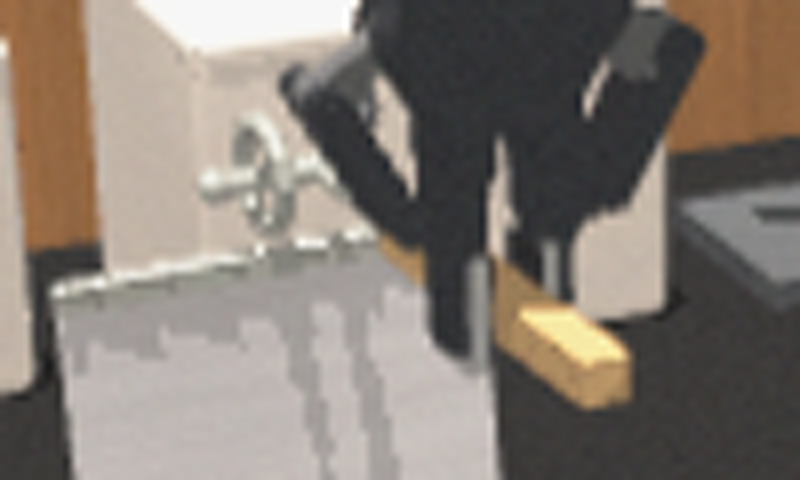

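The pin is through the ring (crop 265,172). Computing the arc table.

Run:
```python
import numpy as np
f=lambda t:np.array([.172*np.cos(t),-.172*np.sin(t)])
for t0,L in((1.68,[1.63,1.58,1.52,1.46,1.40,1.34,1.28,1.22,1.16,1.10,1.04,.98]),(.98,[.92,.86,.8,.74,.68,.62,.56,.5,.44,.38,.32,.26]),(.26,[.22,.18,.15,.12,.09,.07,.05,.03,.01,-.01,-.02,-.03])):
    print([ (f(t)-f(t0)).round(3).tolist() for t in L])
```

```text
[[0.009, -0.001], [0.017, -0.001], [0.027, -0.001], [0.038, 0.0], [0.048, 0.001], [0.058, 0.004], [0.068, 0.006], [0.078, 0.009], [0.087, 0.013], [0.097, 0.018], [0.106, 0.023], [0.115, 0.028]]
[[0.008, 0.006], [0.016, 0.012], [0.024, 0.019], [0.031, 0.027], [0.038, 0.035], [0.044, 0.043], [0.05, 0.051], [0.055, 0.06], [0.06, 0.07], [0.064, 0.079], [0.067, 0.089], [0.07, 0.099]]
[[0.002, 0.007], [0.003, 0.013], [0.004, 0.019], [0.005, 0.024], [0.005, 0.029], [0.005, 0.032], [0.006, 0.036], [0.006, 0.039], [0.006, 0.042], [0.006, 0.046], [0.006, 0.048], [0.006, 0.049]]
```

```bash
python3 -m handwheel '[[255,[0.009,0,-0.001],0],[255,[0.017,0,-0.001],0],[255,[0.027,0,-0.001],0],[255,[0.038,0,0],0],[255,[0.048,0,0.001],0],[255,[0.058,0,0.004],0],[255,[0.068,0,0.006],0],[255,[0.078,0,0.009],0],[255,[0.087,0,0.013],0],[255,[0.097,0,0.018],0],[255,[0.106,0,0.023],0],[255,[0.115,0,0.028],0]]'
python3 - <<'E'
from h import *
o=arm.get_obs();print(o['eef_pos'],o['eef_rot'],o['wrist_force'],o['ft_torque'])
b=viewer.grab_frame("scene");cv2.imwrite("pics/s7f.png",b[...,::-1]);b=viewer.grab_frame("top");cv2.imwrite("pics/t7f.png",b[...,::-1])
E
```

```text
time: 16.4
eef_pos: [0.542, -0.0374, 0.2672]
eef_rot: [-3.141, -0.0, 1.641]
wrist_force: [-0.1, -1.0, -1.0]
grip_width: 0.174
[ 0.54201553 -0.03743488  0.26720498] [-3.14139863e+00 -1.83816055e-04  1.64085606e+00] [-0.07124081 -0.9676558  -1.02873719] [-0.14868164  0.02380029 -0.00229173]
```

Run:
```python
from h import *
for th in (1.69,1.03):
  for n in("scene","top"):
    p=proj(eye(th,.14)+.06*xs,n); 
    for f in("0","7f"):
        im=cv2.imread(f"pics/{n[0]}{f}.png"); x,y=p.round().astype(int); print(th,n,f,p.round(),im[y-1:y+2,x-1:x+2].mean((0,1)).round())
```

```text
1.69 scene 0 [232. 127.] [124. 132. 135.]
1.69 scene 7f [232. 127.] [57. 59. 61.]
1.69 top 0 [487. 167.] [179. 196. 195.]
1.69 top 7f [487. 167.] [49. 52. 53.]
1.03 scene 0 [247. 147.] [173. 176. 183.]
1.03 scene 7f [247. 147.] [154. 163. 164.]
1.03 top 0 [435. 174.] [44. 47. 48.]
1.03 top 7f [435. 174.] [148. 158.  92.]
```

The flap has left its old place and is following the hook, so I'll continue.

```bash
python3 -m handwheel '[[255,[0.008,0,0.006],0],[255,[0.016,0,0.012],0],[255,[0.024,0,0.019],0],[255,[0.031,0,0.027],0],[255,[0.038,0,0.035],0],[255,[0.044,0,0.043],0],[255,[0.05,0,0.051],0],[255,[0.055,0,0.06],0],[255,[0.06,0,0.07],0],[255,[0.064,0,0.079],0],[255,[0.067,0,0.089],0],[255,[0.07,0,0.099],0]]'; python3 -m handwheel '[[255,[0.002,0,0.007],0],[255,[0.003,0,0.013],0],[255,[0.004,0,0.019],0],[255,[0.005,0,0.024],0],[255,[0.005,0,0.029],0],[255,[0.005,0,0.032],0],[255,[0.006,0,0.036],0],[255,[0.006,0,0.039],0],[255,[0.006,0,0.042],0],[255,[0.006,0,0.044],0],[255,[0.006,0,0.045],0],[255,[0.006,0,0.046],0]]'
python3 - <<'E'
from h import *
np.set_printoptions(precision=3,suppress=True)
o=arm.get_obs();print(o['eef_pos'],o['eef_rot'],o['wrist_force'],o['ft_torque'])
b=viewer.grab_frame("scene");cv2.imwrite("pics/s8f.png",b[...,::-1]);b=viewer.grab_frame("top");cv2.imwrite("pics/t8f.png",b[...,::-1])
E
```

```text
time: 17.7
eef_pos: [0.5373, 0.0318, 0.1679]
eef_rot: [3.142, -0.0, 1.641]
wrist_force: [-0.4, -0.2, -1.6]
grip_width: 0.178
time: 18.9
eef_pos: [0.5368, 0.0376, 0.1227]
eef_rot: [-3.142, -0.0, 1.641]
wrist_force: [0.4, -0.1, -0.9]
grip_width: 0.173
[0.537 0.038 0.123] [-3.142 -0.     1.641] [ 0.422 -0.123 -0.899] [-0.002 -0.002  0.013]
```

```bash
for i in 1 2; do python3 -m handwheel '[[255,[0,0,0.001],0],[255,[0,0,0.002],0],[255,[0,0,0.003],0],[255,[0,0,0.003],0]]'; python3 -c "
from h import *
o=arm.get_obs();print(o['wrist_force'].round(2),o['ft_torque'].round(3))"; done
```

```text
time: 19.4
eef_pos: [0.5368, 0.0376, 0.1196]
eef_rot: [-3.141, -0.0, 1.641]
wrist_force: [0.3, -0.4, -0.3]
grip_width: 0.173
[ 0.34 -0.42 -0.32] [-0.063 -0.017  0.006]
time: 19.8
eef_pos: [0.5369, 0.0376, 0.1168]
eef_rot: [3.141, 0.0, 1.641]
wrist_force: [-0.4, -0.9, 1.6]
grip_width: 0.172
[-0.39 -0.93  1.58] [-0.288  0.016 -0.062]
```

```bash
for i in 1 2 3; do python3 -m handwheel '[[255,[0,0,0.001],0],[255,[0,0,0.0015],0],[255,[0,0,0.0015],0]]'; python3 -c "
from h import *
o=arm.get_obs();print(o['wrist_force'].round(2),o['ft_torque'].round(3))"; done
```

```text
time: 20.1
eef_pos: [0.537, 0.0376, 0.1155]
eef_rot: [3.141, 0.0, 1.641]
wrist_force: [-0.8, 0.3, 3.9]
grip_width: 0.175
[-0.82  0.33  3.93] [-0.484 -0.059 -0.041]
time: 20.4
eef_pos: [0.5369, 0.0376, 0.1138]
eef_rot: [3.141, 0.0, 1.641]
wrist_force: [0.1, -0.9, 4.1]
grip_width: 0.175
[ 0.12 -0.92  4.13] [-0.453 -0.097 -0.079]
time: 20.7
eef_pos: [0.5369, 0.0376, 0.1122]
eef_rot: [3.142, -0.0, 1.641]
wrist_force: [-0.0, 0.3, 3.1]
grip_width: 0.18
[-0.05  0.27  3.1 ] [-0.566 -0.039 -0.07 ]
```

```bash
cat > fl.py <<'E'
from h import *
def scan(im,n,ths,off,xr=(-.07,.07)):
    g=cv2.GaussianBlur(cv2.cvtColor(im,cv2.COLOR_BGR2GRAY).astype(np.float32),(0,0),.7); S=[]
    for th in ths:
        nrm=-np.sin(th)*ys+np.cos(th)*np.array([0,0,1]); L=eye(th,.148)+off*nrm+np.linspace(*xr,80)[:,None]*xs
        p=proj(L,n); d=p[-1]-p[0]; q=np.array([-d[1],d[0]])/np.linalg.norm(d)
        s=lambda o:cv2.remap(g,(p+o*q)[:,0].astype(np.float32).reshape(1,-1),(p+o*q)[:,1].astype(np.float32).reshape(1,-1),1)[0]
        S.append(np.median(s(1)-s(-1)))
    return np.array(S)
E
python3 - <<'E'
from fl import *
b=viewer.grab_frame("scene");cv2.imwrite("pics/s9f.png",b[...,::-1]);b=viewer.grab_frame("top");cv2.imwrite("pics/t9f.png",b[...,::-1])
ths=np.arange(-.06,.22,.02);print(ths.round(2))
for f in("8f","9f"):
  for n in("scene",):
    for off in(.002,-.002):
      for xr in((.005,.07),(-.07,-.03)):
        print(f,n,off,xr,scan(cv2.imread(f"pics/{n[0]}{f}.png"),n,ths,off,xr).round().astype(int))
E
```

```text
[-0.06 -0.04 -0.02  0.    0.02  0.04  0.06  0.08  0.1   0.12  0.14  0.16
  0.18  0.2   0.22]
8f scene 0.002 (0.005, 0.07) [36 48 27 22 54 70 41 12  2  0  0  0  0  0  0]
8f scene 0.002 (-0.07, -0.03) [ 16  33  10  26  56  71  45  14   3   0   0  -1  -7 -15 -12]
8f scene -0.002 (0.005, 0.07) [ 9 31 44 38 19 41 68 54 20  4  0  0  0  0  0]
8f scene -0.002 (-0.07, -0.03) [ -7  11  36  12  21  43  70  58  23   5   1   0   0  -2 -12]
9f scene 0.002 (0.005, 0.07) [46 50 53 70 63 27  7  1  0  0  0  0  0  0  0]
9f scene 0.002 (-0.07, -0.03) [ 49  26  42  70  67  30   8   2   0   0   0  -4 -13 -18 -12]
9f scene -0.002 (0.005, 0.07) [19 41 51 50 65 70 39 12  2  0  0  0  0  0  0]
9f scene -0.002 (-0.07, -0.03) [ 19  43  27  36  59  75  44  14   3   1   0   0  -2  -9 -16]
```

```bash
python3 -m handwheel '[[255,[0,0,0.001],0],[255,[0,0,0.002],0],[255,[0,0,0.002],0]]'
python3 - <<'E'
from fl import *
o=arm.get_obs();print(o['wrist_force'].round(2),o['ft_torque'].round(3))
ths=np.arange(-.03,.03,.005);print(ths.round(3))
b=viewer.grab_frame("scene");cv2.imwrite("pics/s10f.png",b[...,::-1])
for f in("9f","10f"):
    print(f,scan(cv2.imread(f"pics/s{f}.png"),"scene",ths,.002,(.005,.07)).round().astype(int))
# pole hook location: crop for later
E
```

```text
time: 21.1
eef_pos: [0.5368, 0.0376, 0.1101]
eef_rot: [-3.141, -0.0, 1.641]
wrist_force: [-0.4, 1.4, 3.6]
grip_width: 0.175
[-0.39  1.43  3.59] [-0.508 -0.096 -0.054]
[-0.03  -0.025 -0.02  -0.015 -0.01  -0.005  0.     0.005  0.01   0.015
  0.02   0.025]
9f [50 50 53 57 62 67 70 72 73 69 63 54]
10f [49 49 52 57 62 66 70 71 71 68 63 55]
```

The flap angle no longer changes as I push: it is at the stop, and the pole is only turning in the grip. Next I'll centre the pin and unhook.

```bash
python3 -m handwheel '[[255,[0,0,-0.003],0],[255,[0,0,-0.006],0],[255,[0,0,-0.009],0],[255,[0,0,-0.009],0],[255,[0,0,-0.009],0]]'
python3 - <<'E'
from fl import *
o=arm.get_obs();print(o['wrist_force'].round(2),o['ft_torque'].round(3))
b=viewer.grab_frame("scene");cv2.imwrite("pics/s11f.png",b[...,::-1])
ths=np.arange(-.03,.06,.005)
print(scan(b[...,::-1].copy(),"scene",ths,.002,(.005,.07)).round().astype(int))
p=proj(eye(0),"scene");print(p)
x,y=(p-[55,40]).astype(int)
cv2.imwrite("pics/c10.png",cv2.resize(b[y:y+80,x:x+110],None,fx=7,fy=7,interpolation=cv2.INTER_CUBIC)[...,::-1]);print(x,y)
E
```

```text
time: 21.65
eef_pos: [0.5367, 0.0377, 0.1192]
eef_rot: [-3.141, -0.0, 1.641]
wrist_force: [-0.5, 0.3, -0.3]
grip_width: 0.175
[-0.53  0.34 -0.31] [ 0.068 -0.052  0.001]
[50 50 51 55 59 63 66 68 68 66 61 53 45 36 27 21 15 10]
[287.70170375 201.20851121]
232 161
```

```bash
python3 -m handwheel '[[255,[0,-0.006,0],0],[255,[0,-0.012,0],0],[255,[0,-0.012,0],0]]'
python3 - <<'E'
from fl import *
o=arm.get_obs();print(o['wrist_force'].round(2),o['ft_torque'].round(3))
E
```

```text
time: 22.0
eef_pos: [0.5231, 0.0368, 0.119]
eef_rot: [-3.14, -0.0, 1.641]
wrist_force: [-0.4, -1.0, -1.9]
grip_width: 0.178
[-0.38 -0.99 -1.86] [ 0.046 -0.003 -0.005]
```

```bash
python3 -m handwheel '[[255,[0,-0.007,0],0],[255,[0,-0.014,0],0],[255,[0,-0.021,0],0],[255,[0,-0.028,0],0],[255,[0,-0.035,0],0],[255,[0,-0.035,0],0]]'
python3 - <<'E'
from fl import *
o=arm.get_obs();print(o['eef_pos'],o['wrist_force'].round(2),o['ft_torque'].round(3))
b=viewer.grab_frame("scene");cv2.imwrite("pics/s12f.png",b[...,::-1])
ths=np.arange(-.03,.06,.005)
print(scan(b[...,::-1].copy(),"scene",ths,.002,(.005,.07)).round().astype(int))
E
```

```text
time: 22.6
eef_pos: [0.4884, 0.0344, 0.1192]
eef_rot: [-3.14, -0.0, 1.641]
wrist_force: [-0.1, 0.3, -1.0]
grip_width: 0.177
[0.48835916 0.03436588 0.11916469] [-0.06  0.25 -0.97] [ 0.08   0.026 -0.029]
[50 49 50 54 59 63 66 69 69 67 62 55 46 37 28 22 16 11]
```

```bash
python3 -m handwheel '[[255,[0,0,-0.02],0],[255,[0,0,-0.06],0],[255,[0,0,-0.1],0],[255,[0.032,0.005,-0.12],-0.14],[255,[0.064,0.011,-0.12],-0.28],[255,[0.095,0.016,-0.12],-0.42],[255,[0.127,0.022,-0.12],-0.56],[255,[0.159,0.027,-0.12],-0.7],[255,[0.191,0.033,-0.12],-0.84],[255,[0.222,0.038,-0.12],-0.98],[255,[0.254,0.044,-0.12],-1.12],[255,[0.286,0.049,-0.12],-1.26]]'; python3 -m handwheel '[[255,[0,0,0],0],[255,[0,0,0],0],[255,[0,0,0],0]]'
python3 - <<'E'
from fl import *
o=arm.get_obs();print(o['eef_pos'],o['eef_rot'],o['wrist_force'].round(2),o['ft_torque'].round(3))
for n in("scene","top"):
    b=viewer.grab_frame(n);cv2.imwrite(f"pics/{n[0]}13f.png",b[...,::-1])
T=o['eef_pos']+[0,0,.0187]; y=-.242; px=np.array([np.cos(y),np.sin(y),0]);py=np.array([-np.sin(y),np.cos(y),0])
for n in("scene","top"): print(n,proj([T+.13*px,T+.13*px+.037*py,T-.07*px,T+.07*px],n))
E
```

```text
time: 23.85
eef_pos: [0.5192, 0.3246, 0.2392]
eef_rot: [3.141, 0.0, 2.907]
wrist_force: [0.0, -0.4, -1.3]
grip_width: 0.177
time: 24.15
eef_pos: [0.5187, 0.3222, 0.239]
eef_rot: [-3.141, -0.0, 2.899]
wrist_force: [-1.1, 0.5, -1.8]
grip_width: 0.177
[0.5186643  0.32221767 0.23903006] [-3.14082792e+00 -3.65418757e-04  2.89924138e+00] [-1.11  0.54 -1.78] [-0.064 -0.001 -0.031]
scene [[330.11509495 251.52438176]
 [335.0297573  263.65941479]
 [436.04609365 240.04066274]
 [362.71113113 247.99072565]]
top [[176.19659706 169.85922957]
 [157.20584412 165.35890171]
 [147.6358661  274.56521713]
 [167.73933115 200.86426164]]
```

Run:
```python
from fl import *
o=arm.get_obs();print(o['eef_pos'],o['eef_rot'])
b=cv2.imread("pics/s13f.png");x,y=312,228
g=b[y:y+50,x:x+50].min(2)
for r in range(0,50): print(y+r,''.join('#' if v>150 else '+' if v>110 else '.' for v in g[r]))
```

```text
[0.51882512 0.32195139 0.23927739] [-3.14124034e+00 -1.12031250e-04  2.89893075e+00]
228 ##########+.......................................
229 ###########+......................................
230 #############.....................................
231 ##############....................................
232 ###############...................................
233 ################..................................
234 #################.................................
235 ##################................................
236 ###################...............................
237 ####################..............................
238 #####################.............................
239 ######################+...........................
240 #######################+..........................
241 ########################+.........................
242 #########################+........................
243 ###########################.......................
244 ############################......................
245 #############################..........+++++++####
246 #####################
[... 1034 characters left out ...]
############++##########################
266 ######################++##########################
267 ######################+###########################
268 #####################++###########################
269 ####################++############################
270 ###################++#############################
271 ##################+###############################
272 ################++################################
273 ##############++##################################
274 ############+++###################################
275 ########+#+#######################################
276 #####+############################################
277 ##################################################
```

```bash
python3 -m handwheel '[[255,[0.002,0,0.04],0],[255,[0.002,0,0.08],0],[255,[0.002,0,0.115],0],[255,[0.002,0,0.14],0],[255,[0.002,0,0.155],0],[255,[0.002,0,0.165],0],[255,[0.002,0,0.165],0]]';python3 -m handwheel '[[255,[0,0,0],0],[255,[0,0,0.006],0],[255,[0,0,0.012],0],[255,[0,0,0.018],0],[255,[0,0,0.022],0],[255,[0,0,0.022],0]]'
python3 - <<'E'
from fl import *
o=arm.get_obs();print(o['eef_pos'],o['eef_rot'],o['wrist_force'].round(2),o['ft_torque'].round(3))
E
```

```text
time: 24.95
eef_pos: [0.5162, 0.3225, 0.0733]
eef_rot: [-3.14, -0.002, 2.9]
wrist_force: [-0.3, 0.3, -0.9]
grip_width: 0.176
time: 25.55
eef_pos: [0.5163, 0.3233, 0.0515]
eef_rot: [-3.141, -0.001, 2.901]
wrist_force: [0.7, 0.1, -1.2]
grip_width: 0.177
[0.51626455 0.32330123 0.05147587] [-3.14076388e+00 -1.19749248e-03  2.90083629e+00] [ 0.68  0.05 -1.24] [-0.024  0.027 -0.008]
```

```bash
python3 -m handwheel '[[255,[0,0,0.003],0],[255,[0,0,0.005],0],[255,[0,0,0.007],0],[255,[0,0,0.0085],0],[255,[0,0,0.0085],0],[255,[0,0,0.0085],0]]'
python3 - <<'E'
from fl import *
o=arm.get_obs();print(o['wrist_force'].round(2),o['ft_torque'].round(3))
E
```

```text
time: 26.15
eef_pos: [0.5171, 0.3236, 0.0446]
eef_rot: [3.141, 0.0, 2.901]
wrist_force: [-1.7, -1.2, 5.6]
grip_width: 0.176
[-1.71 -1.17  5.57] [-0.069  0.53   0.033]
```

```bash
python3 -m handwheel '[[255,[0,0,0.0015],0],[255,[0,0,0.0015],0],[200,[0,0,0.001],0],[160,[0,0,0.001],0],[100,[0,0,0.001],0],[0,[0,0,0.001],0],[0,[0,0,0.001],0],[0,[0,0,0.001],0],[0,[0,0,-0.02],0],[0,[0,0,-0.06],0],[0,[0,0,-0.1],0],[0,[0,0,-0.14],0]]'; python3 -m handwheel '[[0,[0.05,-0.05,-0.06],0],[0,[0.08,-0.12,-0.06],0],[0,[0.08,-0.18,-0.06],0],[0,[0.08,-0.23,-0.06],0],[0,[0.08,-0.28,-0.06],0],[0,[0.08,-0.33,-0.06],0],[0,[0.08,-0.38,-0.06],0],[0,[0.08,-0.43,-0.06],0],[0,[0.08,-0.48,-0.06],0],[0,[0.08,-0.53,-0.06],0],[0,[0.08,-0.58,-0.06],0],[0,[0.08,-0.6,-0.06],0]]'
python3 - <<'E'
from fl import *
o=arm.get_obs();print(o['eef_pos'],o['wrist_force'].round(2))
b=viewer.grab_frame("scene");cv2.imwrite("pics/s14f.png",b[...,::-1]);t=viewer.grab_frame("top");cv2.imwrite("pics/t14f.png",t[...,::-1])
R=lambda im,x,y,w,h,W,Hh:cv2.resize(im[y:y+h,x:x+w],(W,Hh),interpolation=cv2.INTER_CUBIC)
im=np.vstack([np.hstack([R(b,220,150,110,82,400,300),R(t,360,150,110,82,400,300)]),np.hstack([R(b,320,290,110,82,400,300),R(t,150,175,110,82,400,300)])])
cv2.imwrite("pics/c11.png",im[...,::-1])
ths=np.arange(-.03,.06,.005);print(scan(b[...,::-1].copy(),"scene",ths,.002,(.005,.07)).round().astype(int))
E
```

```text
time: 27.35
eef_pos: [0.5165, 0.3234, 0.185]
eef_rot: [-3.141, -0.001, 2.901]
wrist_force: [0.1, 0.8, 0.3]
grip_width: 1.0
time: 28.55
eef_pos: [0.3033, -0.2089, 0.2441]
eef_rot: [-3.141, 0.001, 2.9]
wrist_force: [1.9, -0.1, -0.1]
grip_width: 0.997
[ 0.30326413 -0.20891711  0.24405605] [ 1.95 -0.1  -0.12]
[47 47 49 53 57 62 67 71 72 70 67 61 52 43 35 28 21 16]
```

View pics/c11.png

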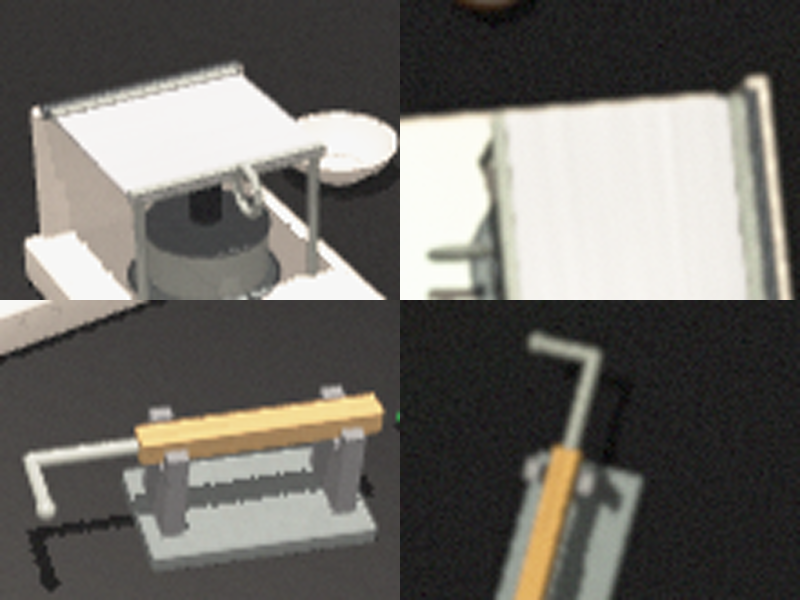

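The flap lies level at the post tops over the pot, and the pole rests in both cradle slots. Last step is a numeric before/after comparison, then hand in.

Run:
```python
from fl import *
for n,B in(("s",{'pole':(322,300,105,65),'beaker':(212,280,42,55),'bottle':(185,205,38,70),'jar':(268,345,42,55),'dish':(293,178,40,26),'green':(428,300,90,40),'yellow':(345,218,48,38)}),("t",{'pole':(165,178,55,105),'dish':(450,280,52,50)})):
    a=cv2.imread(f"pics/{n}0.png");b=cv2.imread(f"pics/{n}14f.png")
    for k,(x,y,w,h) in B.items():
        A,C=[cv2.cvtColor(i[y:y+h,x:x+w],cv2.COLOR_BGR2GRAY).astype(np.float32) for i in(a,b)]
        s,r=cv2.phaseCorrelate(A,C,cv2.createHanningWindow((w,h),cv2.CV_32F)); print(n,k,np.round(s,2),round(r,2),np.abs(A-C).mean().round(1))
print(arm.get_obs()['dq'].round(3)); job.hand_in()
```

```text
s pole [-0.16 -0.07] 1.0 6.1
s beaker [ 0.54 -0.06] 1.0 4.9
s bottle [-0.09 -0.01] 1.0 4.2
s jar [ 0.53 -0.04] 0.98 3.9
s dish [-0.03  0.49] 0.67 21.2
s green [-0.06 -0.01] 0.97 1.3
s yellow [0.   0.03] 1.0 3.2
t pole [ 0.12 -0.  ] 1.04 4.9
t dish [0.04 0.12] 0.94 2.3
[ 0.109 -0.021  0.047  0.057  0.038  0.103]
the job is handed in; nothing more can be done
```

The job is done and handed in at about 29 s on the robot clock; no verdict was reported.

**What I did:** I slid the grey pot by its knob into the circle beside the flap. I then took the wooden pole, threaded its hook through the eye and swung the flap slowly down to its stop. Last, I unhooked the pole and laid it back in its cradle.

**Last checks:**
- **Pot:** it stood about 2 mm from the circle's centre in both views when I released it.
- **Flap:** the fitted angle is about 0.01 rad, within my measuring error of shut. It did not change when I pushed further, and stayed the same after unhooking.
- **Pole:** it lies in both cradle slots, within 0.2 px of its starting place in both views. It turned about 0.05 rad in the grip at the stop, and pressing it down in the cradle straightened it.
- **Other things:** the bottle and both look-alikes shifted by less than 0.1 px, and the dish by about 0.1 px in the top view.
- **Force:** the highest wrist reading I saw was about 8 N.

**Checks that disagreed:**
- The dish fit poorly in the scene view, where the shut flap and its surroundings now change the picture.
- The beaker and jar showed a 0.5 px shift there, about 1 mm. The arm never went near them, so I did not look further.
- Joint speeds read up to 0.1 rad/s just before hand-in, as the arm was still settling in free space.

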